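# Switch the hallway radio off and refit its tuning knob

## Robot

A 6-joint arm with a two-finger parallel gripper is mounted at the origin on the work surface. World frame = base frame: x ahead of the robot, y to its left, z up, the work surface at z = 0. Lengths are in mm, angles in rad, forces in N, time in s.
With the tool pointing down it reaches from about 325 to 750 mm from the base axis. Payload 7.6 kg.
Tool frame: the origin (TCP) lies at the very end of the fingers, on their centre line; the grasp point (between the pads) lies 19 mm behind it; z points along the fingers, y is the line along which they close (so a half turn about z gives the same grasp; the last joint's range is limited). The gripper opens to 85 mm and grips with 20 to 120 N. Pads are 22 mm wide; open, the fingers measure 114 mm over their backs; the gripper's body (76 mm by 85 mm) begins 54 mm behind the grasp point. The pads swing forward as they close: fully open they stand 13 mm farther back than shut.
Start: joints at [1.278, 0.052, 1.401, -0, 1.689, -0.07], TCP at [115.986, 512.048, 231.323] pointing down, gripper open.
Joint ranges: [-2.9, 2.9], [-0.91, 2.17], [0.12, 2.37], [-1.06, 4.2], [0.26, 2.73], [-2.93, 2.93]. Speed limits (rad/s): [2.57, 2.57, 3.01, 3.14, 3.14, 3.14].

## Interface

Orientations are given as a 3x3 rotation matrix whose columns are the frame's x, y, z axes.
In Python, from station import arm gives the robot as it stands.
- The arm moves only by the shell command python3 -m pendant 'ROWS' [OPENING] [FORCE]. ROWS is JSON, a list of rows, each a list of 6 numbers: the shift along the tool's x, y, z each as a share of 0.04 m, from -1 to 1, then the turn, a rotation vector about the tool's x, y, z each as a share of 360 degrees, from -1 to 1. In form: [[dx, dy, dz, wx, wy, wz], ...]. A call has 1 to 20 rows; each row shifts and turns the commanded pose from where the row before left it, along the tool's axes as they then stand; what a row does not reach is not made up. A row lasts 1/10 s, in which the tool goes at most 50 mm and 8.59 degrees, less where a joint would pass 70% of its speed; a pose out of reach is approached as far as the arm can. A call with a number of a shift or a turn outside -1 to 1 is refused whole. A call with a gripper value outside its range is refused whole. OPENING is the finger opening in mm, from 0 to 85.4, set as the call begins (- or left out, the last holds). The fingers move at their own pace and stop on an object; FORCE is the grip in N (left out, the last holds). Time passes only in rows, so rows that do not move let the fingers close. It gives the time, the measured TCP pose, the force, the opening and the grip force at its end, in the units of the state.
- arm.read_state(): the state, without advancing time (a new reading comes with each control period).
- arm.grab_frame(name): name is "side" or "top" or "wrist"; returns (picture, depth): 420x560x3 uint8, blue, green, red; 420x560 float32, mm along the optical axis (not along the pixel's ray), 0 where there is no reading.
- arm.camera_params(name): a dict with "intrinsics" (3x3 intrinsics, pixels), "distortion" ([k1, k2, p1, p2, k3] as OpenCV has them; the pictures are not rectified), "eye" and "orientation" of the camera in the world. Camera axes: x right, y down, z forward; pixel columns grow to the right and rows downward; lengths in mm; the calibration is good to about 2 mm. A picture is of the moment at which its call begins: read the wrist's pose just before it. camera_params takes no time and is no camera call; for the wrist camera it gives the pose at the moment of the call.
- arm.close_job(): hands the job in; it is judged then, once.
The state is a dict: "clock": time; "joint_pos": joint angles; "qd": joint speeds; "effort": joint torques, N m; "tcp_pos": TCP position; "tcp_rot": TCP orientation; "wrist_force": force on the tool from outside, world axes, zero at the start; "torque": the same for the moment, N m; "finger_gap": finger opening in mm; "grip_force": force on a finger pad.
Only numpy, scipy, OpenCV 4.12 (cv2) and the standard library are available. Lean on these libraries where they do the work, as an engineer would, in place of code of your own. Each camera call takes 0.05 s, during which the arm holds its last target. There are 200 camera calls.

## Task

On the radio on the shelf, turn the volume knob anticlockwise all the way back to its zero stop, so the set is off. Then put the loose tuning knob back on its bare D-shaped shaft: match the flats, push it fully home onto the nut and keep it firmly pressed down. Finish while still holding it pressed, because I will tighten its grub screw then, and leave the other things on the shelf where they are.

Things in the scene. Friction and masses are not known exactly. Their poses are not given: they have to be found in the camera images.
- radio: table radio, fixed on the shelf: wooden case 115 x 280 x 110 mm (own x, y, z), flat aluminium top panel at own z = 110 mm. Origin at the centre of its underside; its front (grille, display) looks to its own -x, z up. On the panel's centre line stand the volume knob (own y = +90 mm) and the bare tuning shaft (own y = -90 mm), between them only four preset buttons 3 mm high
- volume_knob (a joint): turn of the volume knob, rad: 0 = zero stop (off, the end of its travel), growing clockwise seen from above, up to 4.7. It stays where it is left (friction about 0.04 N m).
- volume_top (a point): on the volume knob's axis, centre of the top of its grip bar, 34 mm above the panel; x axis level, to the bar's wedge-shaped pointer end, z up. Black wing knob: round flange 44 mm across, its top 11 mm above the panel, and on it a bar 18 mm wide with parallel side faces, 23 mm high. Grasp across the bar, fingertips just above the flange
- tuning_knob: loose black wing knob, about 45 g, upright on the shelf: round flange 44 mm across, 5 mm thick, with a grip bar 18 mm wide from x = -21 mm (square tail) to +22 mm (wedge pointer, white line on top); 28 mm high. Origin: centre of the underside, on the bore's axis. D-bore from below 18 mm deep, 11.2 mm across, its flat 2 mm from the axis towards the pointer (+x). Grasp as the volume knob
- tuner_shaft (a joint): turn of the bare tuning shaft about its upright axis, rad, anticlockwise from above positive, free between -2.3 and 2.3 against a light friction (0.03 N m); at 0 the shaft's flat looks to the radio's own +x (away from its front)
- shaft_tip (a point): centre of the tip of the bare steel D-shaft, on its axis, 15 mm above the nut. 10 mm thick, one flat 1.5 mm from the axis facing this point's x axis (level, turns with the shaft); the top 3 mm are thinner. The knob fits one way only, its x axis along this x axis within about 0.1 rad; not keyed, it stops up to 15 mm too high
- tuner_nut: fixed brass hexagon nut, 16 mm across flats, 6 mm high, that holds the tuning shaft's bush on the panel; origin at its underside on the panel. The knob is fully home when its underside rests on this nut.
- nut_top (a point): centre of the nut's flat top, 116 mm above the shelf, on the shaft's axis: where the tuning knob's origin must end
- knob_pointer (a point): tip of the tuning knob's pointer end, at the top: 22 mm along its x axis from the bore's axis, 28 mm above its underside. Once keyed, it lies on the side that the shaft's flat faces
- kettlebell_a: blue vinyl kettlebell, 154 mm across, 195 mm high, origin at its underside; leave alone
- kettlebell_b: larger blue vinyl kettlebell, 172 mm across, 218 mm high, origin at its underside; leave alone
- jar: glass jar with closed steel lid, 84 mm across, 115 mm high, origin at its underside; leave alone
- carabiner: aluminium carabiner lying flat, about 112 x 58 x 10 mm, origin at its centre; leave alone
- screwdriver: screwdriver lying along its own x, 150 mm long; leave alone
- handle_a: push-up handle standing in the pull-out tray, 200 mm long (own x), 124 mm high above the tray floor, origin at its underside; the fixed plywood tray is 240 x 295 mm, its walls up to 70 mm high; leave alone
- handle_b: the second push-up handle in the tray, alike; leave alone
- ball_center (a point): centre of the green massage ball, 66 mm across, resting in a shallow wooden dish 104 mm across; leave alone
Not all that is in view belongs to the job. Several things look just like the tuning_knob: the one meant starts nearest to the robot's base.

How it is judged (in metres and radians):
On the way, in this order (a step that is already met when the one before it is completed fails the run):
1. the volume knob is back at its zero stop (value of joint volume_knob below 0.1 rad), for 0.2 s.
2. the tuning knob sits fully home on its shaft and is being pressed down (z of tuning_knob in the frame of nut_top between -0.003 and 0.002 m and horizontal distance between tuning_knob and nut_top below 0.002 m and x of knob_pointer in the frame of shaft_tip above 0.0195 m and angle between tuning_knob's own z axis and vertical below 0.08 rad and contact force between tuning_knob and tuner_nut above 3 N and contact force between the fingers and tuning_knob above 3 N), for 0.3 s.
At the end, for the whole second after the job is handed in: Volume within 0.10 rad of its zero stop; tuning knob keyed on the shaft, underside within 2 mm of the nut top, within 2 mm of the axis, pointer on the side the flat faces, upright within 0.08 rad; the fingers still on it and pressing it on the nut with over 3 N (all of step 2 and value of joint volume_knob below 0.1 rad); the arm keeps its last pose, push and grip.
It fails at once if a kettlebell or push-up handle is moved more than 30 mm (distance of any of kettlebell_a, kettlebell_b, handle_a, handle_b from where it was at the start of the episode above 0.03 m).
It fails at once if the jar is moved more than 30 mm or tipped (distance of jar from where it was at the start of the episode above 0.03 m or angle between jar's own z axis and vertical above 0.5 rad).
It fails at once if the carabiner or the screwdriver is moved more than 30 mm (distance of any of carabiner, screwdriver from where it was at the start of the episode above 0.03 m).
It fails at once if the massage ball is moved more than 30 mm (distance of ball_center from where it was at the start of the episode above 0.03 m).
It also fails if it takes over 54 s, if anything falls off the work surface, if the arm or the gripper's body presses on something with over 40 N, if the wrist force passes 120 N, or if a joint passes its speed limit or range.

## Working session

There is one attempt and no reset: what is moved stays moved. The work goes in short steps, Python scripts to look and compute and a shell command to move; the robot and the scene stay as the last step left them, time stands still between calls to the robot, and variables do not carry over. Pictures are saved under pics/ and viewed, at most 10 in all, crops included, and the job is handed in when it is done.

```bash
mkdir -p pics; ls; cat > h.py <<'E'
import numpy as np, cv2
from station import arm
def cam(n):
    p=arm.camera_params(n); return np.array(p["intrinsics"],float),np.array(p["distortion"],float),np.array(p["eye"],float),np.array(p["orientation"],float)
def grab(n):
    c=cam(n); im,d=arm.grab_frame(n); return im,d,c
def ray(c,uv):
    K,D,e,R=c; p=cv2.undistortPoints(np.array(uv,float).reshape(-1,1,2),K,D).reshape(-1,2)
    return np.c_[p,np.ones(len(p))]@R.T
def onz(c,uv,z):
    r=ray(c,uv); e=c[2]; return e+r*((z-e[2])/r[:,2])[:,None]
def cloud(c,d):
    h,w=d.shape; v,u=np.mgrid[:h,:w]; r=ray(c,np.stack([u.ravel(),v.ravel()],1))
    return (c[2]+r*d.reshape(-1,1)).reshape(h,w,3)
def proj(c,P):
    K,D,e,R=c; q=(np.array(P,float).reshape(-1,3)-e)@R
    return cv2.projectPoints(q,np.zeros(3),np.zeros(3),K,D)[0].reshape(-1,2)
E
python3 - <<'E'
from h import *
for n in("top","side"):
    im,d,c=grab(n); cv2.imwrite(f"pics/{n}0.png",im); np.savez(f"{n}0.npz",im=im,d=d); print(n,c[2].round(),c[3].round(2).tolist(),c[0][0,0])
print(arm.read_state())
print(cam("wrist"))
E
```

```text
pics
top [ 236.  -30. 1589.] [[-0.0, -0.98, 0.22], [-1.0, 0.0, -0.0], [0.0, -0.22, -0.98]] 519.0318615115336
side [ -27. -790.  752.] [[0.8, -0.33, 0.5], [-0.59, -0.46, 0.66], [0.01, -0.82, -0.57]] 403.695283164237
{'clock': 0.1, 'joint_pos': array([ 1.27768960e+00,  5.27745297e-02,  1.40163064e+00, -3.50648031e-06,
        1.68862978e+00, -7.02912840e-02]), 'qd': array([ 4.91029875e-04,  9.24554333e-05, -2.94422532e-03, -1.72419588e-04,
       -1.57033327e-03, -3.28867286e-04]), 'effort': array([ 9.90913177e-04, -3.82585359e+01, -3.60981739e+01, -4.38905727e-05,
        4.83452939e-03,  3.56441456e-05]), 'tcp_pos': array([115.90579227, 511.75938623, 230.55250645]), 'tcp_rot': array([[-9.75279058e-01,  2.20976441e-01, -4.13386290e-04],
       [ 2.20976806e-01,  9.75278084e-01, -1.38179100e-03],
       [ 9.78233322e-05, -1.43898060e-03, -9.99998960e-01]]), 'wrist_force': array([-0.1909685 , -0.10326631, -0.11698266]), 'torque': array([ 0.01611125, -0.03290093,  0.02904492]), 'grip_force': 0.0, 'finger_gap': 85.28022007795774}
(array([[341.37314188,   0.        , 281.41659105],
       [  0.        , 341.37314188, 209.82018963],
       [  0.        ,   0.        ,   1.        ]]), array([-0.05602939,  0.        ,  0.        ,  0.        ,  0.        ]), array([ 50.38870033, 526.12365192, 373.18976528]), array([[ 0.22058525,  0.93954683,  0.26190437],
       [ 0.97536617, -0.21200909, -0.06093417],
       [-0.0017244 ,  0.26889384, -0.96316828]]))
```

View pics/top0.png

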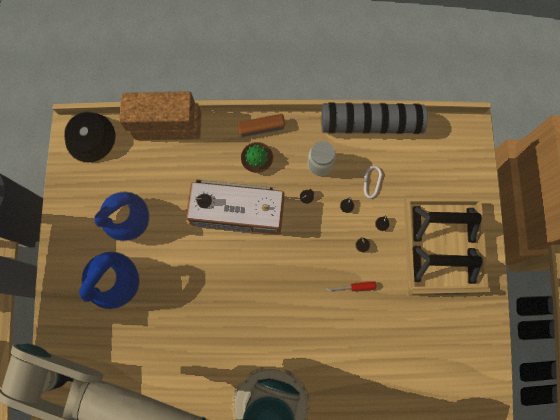

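View pics/side0.png

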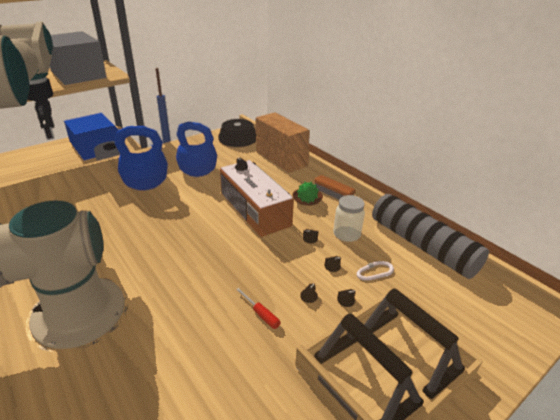

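The top view shows the radio at about (236,207), with the volume knob at (204,200) and the bare shaft at (266,207). Four similar knobs are at (307,196), (347,205), (382,223) and (363,244). The side view shows the same layout.

```bash
python3 - <<'E'
from h import *
z=np.load("top0.npz"); im,d=z["im"],z["d"]; c=cam("top"); P=cloud(c,d)
print("tcp px",proj(c,[[116,512,230],[0,0,0]]))
# knobs: dark pixels
g=im.max(2)
for (u,v) in [(307,196),(347,205),(382,223),(363,244),(204,200),(266,207)]:
    w=P[v-12:v+13,u-12:u+13].reshape(-1,3); dk=(g[v-12:v+13,u-12:u+13]<60).ravel()
    q=w[dk]; print((u,v),dk.sum(),"mean",q.mean(0).round(1) if dk.any() else 0,"zmax",np.percentile(w[:,2],[5,50,98]).round())
# panel corners
b=im.astype(int); m=((P[...,2]>100)&(P[...,2]<122)); 
m[:170]=0;m[240:]=0;m[:,:180]=0;m[:,295:]=0
m=m.astype(np.uint8); n,l,s,ce=cv2.connectedComponentsWithStats(m); k=1+s[1:,4].argmax()
Q=P[l==k]; r=cv2.minAreaRect(Q[:,:2].astype(np.float32)); print("panel",r,cv2.boxPoints(r).round(),np.median(Q[:,2]),len(Q))
# side cloud
z=np.load("side0.npz"); ims,ds=z["im"],z["d"]; cs=cam("side")
for uv in [(310,236),(332,263),(346,297),(309,293)]: print(uv,onz(cs,[uv],15).round())
cv2.imwrite("pics/z.png",np.hstack([cv2.resize(im[175:255,175:295],None,fx=4,fy=4,interpolation=2),cv2.resize(im[175:255,290:400],None,fx=2.8,fy=4,interpolation=2)])[:, :800])
E
```

```text
tcp px [[ 73.84535962 369.10407274]
 [269.88308022 406.11441371]]
(307, 196) 146 mean [ 636.8 -115.6   17.6] zmax [-4.  3. 33.]
(347, 205) 134 mean [ 603.1 -238.3   28.6] zmax [-4.  3. 32.]
(382, 223) 139 mean [ 548.4 -348.4   19.2] zmax [-4.  3. 33.]
(363, 244) 133 mean [ 479.6 -282.7   30.1] zmax [-4.  2. 33.]
(204, 200) 142 mean [593.3 187.9 135.6] zmax [107. 114. 149.]
(266, 207) 0 mean 0 zmax [106. 111. 121.]
panel ((591.8558349609375, 101.86988830566406), (281.9051208496094, 125.37517547607422), 83.78652954101562) [[514. -31.]
 [639. -45.]
 [669. 235.]
 [545. 249.]] 110.82344033919696 3608
(310, 236) [[ 630. -119.   15.]]
(332, 263) [[ 601. -242.   15.]]
(346, 297) [[ 543. -353.   15.]]
(309, 293) [[ 478. -289.   15.]]
```

View pics/z.png

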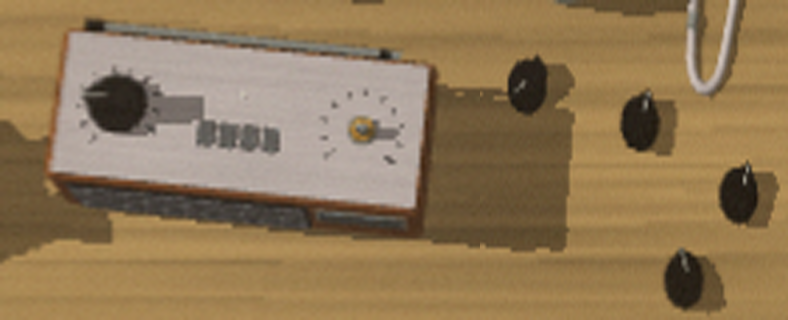

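The target knob is the one nearest the base, at about (480,-283), 557 mm away; the other three are about 648 mm away. I'll raise the tool, turn it across the volume bar and move over the radio for close views.

```bash
python3 -m pendant '[[0,0,-1,0,0,0],[0,0,-1,0,0,0],[0,0,0,0,0,0.022],[0,0,0,0,0,0.022],[0,0,0,0,0,0.022],[0,0,0,0,0,0.022],[0,0,0,0,0,0.022],[0,0,0,0,0,0.022],[0,0,0,0,0,0.022],[0,0,0,0,0,0.022],[0,0,0,0,0,0.022],[0,0,0,0,0,0.022],[0,0,0,0,0,0.022],[0,0,0,0,0,0.022]]' && python3 -m pendant '[[-0.31,0.69,0,0,0,0],[-0.31,0.69,0,0,0,0],[-0.31,0.69,0,0,0,0],[-0.31,0.69,0,0,0,0],[-0.31,0.69,0,0,0,0],[-0.31,0.69,0,0,0,0],[-0.31,0.69,0,0,0,0],[-0.31,0.69,0,0,0,0],[-0.31,0.69,0,0,0,0],[-0.31,0.69,0,0,0,0],[-0.31,0.69,0,0,0,0],[-0.31,0.69,0,0,0,0],[-0.31,0.69,0,0,0,0],[-0.31,0.69,0,0,0,0],[-0.31,0.69,0,0,0,0],[-0.31,0.69,0,0,0,0],[-0.31,0.69,0,0,0,0],[-0.31,0.69,0,0,0,0],[-0.31,0.69,0,0,0,0],[-0.31,0.69,0,0,0,0]]' && python3 -m pendant '[[0,0,0,0,0,0],[0,0,0,0,0,0]]' 50 && python3 - <<'E'
from h import *
im,d,c=grab("wrist"); cv2.imwrite("pics/w1.png",im); np.savez("w1.npz",im=im,d=d,**dict(K=c[0],D=c[1],e=c[2],R=c[3]))
s=arm.read_state(); print(s["joint_pos"].round(3),s["tcp_rot"].round(4).tolist(),c[2].round(1))
print(proj(c,[[593,188,144],[593,102,110]]))
E
```

```text
clock: 1.5
tcp_pos: [115.9, 511.9, 310.8]
tcp_rot: [[0.311, 0.95, -0.0], [0.95, -0.311, -0.001], [-0.001, 0.0, -1.0]]
wrist_force: [-0.4, -0.1, -0.7]
finger_gap: 85.4
grip_force: 0.0
clock: 3.5
tcp_pos: [566.4, 106.2, 310.7]
tcp_rot: [[0.306, 0.952, -0.001], [0.952, -0.306, 0.0], [-0.0, -0.001, -1.0]]
wrist_force: [0.7, -0.4, 0.6]
finger_gap: 85.3
grip_force: 0.0
clock: 3.7
tcp_pos: [565.7, 106.9, 310.5]
tcp_rot: [[0.307, 0.952, -0.002], [0.952, -0.307, 0.0], [-0.0, -0.002, -1.0]]
wrist_force: [0.7, 0.5, 0.3]
finger_gap: 59.3
grip_force: 0.0
[0.123 0.195 1.088 0.    1.859 0.434] [[0.3057, 0.9521, -0.0009], [0.9521, -0.3057, 0.0003], [0.0, -0.0009, -1.0]] [587.7 170.8 453.1]
[[281.72655311  93.20269991]
 [307.58688208 179.3925781 ]]
```

View pics/w1.png

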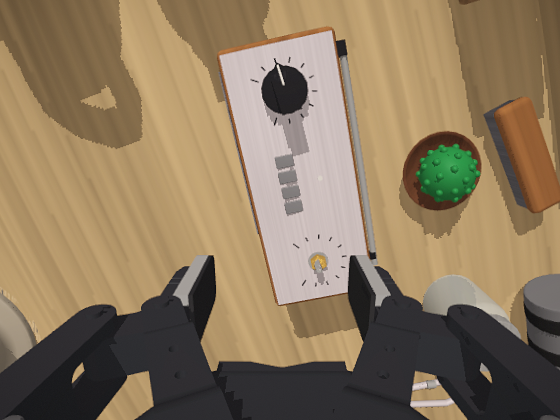

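The wrist view shows the volume knob at (285,90) with its white line pointing up to (276,66). The brass nut and shaft are at (318,262), with the radio panel outline around them.

```bash
cat > m1.py <<'E'
from h import *
z=np.load("w1.npz"); im,d=z["im"],z["d"]; c=(z["K"],z["D"],z["e"],z["R"]); P=cloud(c,d)
g=im.max(2)
m=np.zeros(g.shape,np.uint8); m[55:125,250:320]=(g[55:125,250:320]<75)
m=cv2.morphologyEx(m,cv2.MORPH_OPEN,np.ones((3,3),np.uint8)); n,l,s,ce=cv2.connectedComponentsWithStats(m); k=1+s[1:,4].argmax()
ct=max(cv2.findContours((l==k).astype(np.uint8),cv2.RETR_EXTERNAL,cv2.CHAIN_APPROX_NONE)[0],key=len)
(u,r)=cv2.minEnclosingCircle(ct); print("vol circle",u,r,s[k]); el=cv2.fitEllipse(ct); print(el)
W=onz(c,[u,el[0]],121); print("vol axis",W.round(1)); Pk=P[l==k]; zz=Pk[:,2]; print("depth z top",np.percentile(zz,[5,50,90,99]).round(1))
t=Pk[zz>138]; print("bar top pts",len(t),t.mean(0).round(1))
if len(t)>10:
    r_=cv2.minAreaRect(t[:,:2].astype(np.float32)); print(r_)
hi=(l>=0)&(g>130); hi[:60]=0; hi[90:]=0; hi[:,:268]=0; hi[:,300:]=0
hi&=P[...,2]>136
v_,u_=np.nonzero(hi); print("line px",len(u_),list(zip(u_,v_))[:40]); L=onz(c,np.c_[u_,v_],144)
if len(u_)>3:
    vx=cv2.fitLine(L[:,:2].astype(np.float32),cv2.DIST_L2,0,.01,.01).ravel(); print("line",vx, np.degrees(np.arctan2(vx[1],vx[0])))
    print("dir centre->line",np.degrees(np.arctan2(*(L.mean(0)-W[1])[[1,0]])))
hsv=cv2.cvtColor(im,cv2.COLOR_BGR2HSV)
y=np.zeros(g.shape,np.uint8); y[245:280,300:338]=((hsv[245:280,300:338,1]>90))
v_,u_=np.nonzero(y); print("nut px",len(u_),u_.mean(),v_.mean(), onz(c,[(u_.mean(),v_.mean())],116).round(1))
print("shaft z",np.sort(P[250:275,305:330,2].ravel())[-15:].round(0))
pm=((P[...,2]>104)&(P[...,2]<115)&(g>100)).astype(np.uint8); n,l,s,ce=cv2.connectedComponentsWithStats(pm); k=1+s[1:,4].argmax()
Q=P[l==k]; A=np.c_[Q[:,:2],np.ones(len(Q))]; print("panel z",np.median(Q[:,2]),cv2.minAreaRect(Q[:,:2].astype(np.float32)))
E
python3 m1.py
```

```text
vol circle (283.8355712890625, 89.5067138671875) 24.562070846557617 [ 262   66   45   49 1671]
((284.3978576660156, 90.69532775878906), (44.79379653930664, 45.94416046142578), 40.164215087890625)
vol axis [[596.3 191.8 121. ]
 [596.4 190.6 121. ]]
depth z top [120.  143.  144.7 145.6]
bar top pts 903 [596.6 189.  145.7]
((596.7384033203125, 190.43955993652344), (18.21803092956543, 39.83772277832031), 0.24212811887264252)
line px 51 [(np.int64(277), np.int64(65)), (np.int64(278), np.int64(65)), (np.int64(277), np.int64(66)), (np.int64(278), np.int64(66)), (np.int64(277), np.int64(67)), (np.int64(278), np.int64(67)), (np.int64(279), np.int64(67)), (np.int64(277), np.int64(68)), (np.int64(278), np.int64(68)), (np.int64(279), np.int64(68)), (np.int64(278), np.int64(69)), (np.int64(279), np.int64(69)), (np.int64(278), np.int64(70)), (np.int64(279), np.int64(70)), (np.int64(280), np.int64(70)), (np.int64(278), np.int64(71)), (np.int64(279), np.int64(71)), (np.int64(280), np.int64(71)), (np.int64(278), np.int64(72)), (np.int64(279), np.int64(72)), (np.int64(280), np.int64(72)), (np.int64(27
[... 271 characters left out ...]
int64(280), np.int64(76)), (np.int64(281), np.int64(76)), (np.int64(280), np.int64(77)), (np.int64(281), np.int64(77)), (np.int64(282), np.int64(77)), (np.int64(281), np.int64(78)), (np.int64(282), np.int64(78)), (np.int64(281), np.int64(79)), (np.int64(282), np.int64(79)), (np.int64(281), np.int64(80))]
line [ 1.6868940e-02 -9.9985772e-01  5.9646655e+02  2.0313930e+02] -89.03343
dir centre->line 89.83620789574184
nut px 140 318.3857142857143 260.85714285714283 [[578.6  14.9 116. ]]
shaft z [131. 131. 131. 131. 131. 131. 131. 131. 132. 132. 132. 132. 453. 453.
 453.]
panel z 109.97061176521112 ((587.34912109375, 102.03482055664062), (278.4739074707031, 114.25379943847656), 84.08120727539062)
```

Heights check out: panel 110, bar top about 144, shaft tip 131. The volume axis is at about (596.5,191) with the pointer at a yaw of about 90°. I'll align, descend and grip.

```bash
python3 -m pendant '[[0,0,0,0,0,-0.0165],[0,0,0,0,0,-0.0165],[0,0,0,0,0,-0.0165],[0.7,0.257,0,0,0,0],[0.7,0.257,0,0,0,0],[0.7,0.257,0,0,0,0],[0,0,0.6,0,0,0],[0,0,0.6,0,0,0],[0,0,0.6,0,0,0],[0,0,0.6,0,0,0],[0,0,0.6,0,0,0],[0,0,0,0,0,0],[0,0,0,0,0,0]]'; python3 - <<'E'
from h import *
im,d,c=grab("wrist"); cv2.imwrite("pics/w2.png",im);np.savez("w2.npz",im=im,d=d,**dict(K=c[0],D=c[1],e=c[2],R=c[3]))
P=cloud(c,d); m=(P[...,2]>138)&(P[...,2]<148)&(im.max(2)<75)&(np.hypot(P[...,0]-596,P[...,1]-191)<30)
t=P[m]; print(m.sum(),cv2.minAreaRect(t[:,:2].astype(np.float32)),np.median(t[:,2]),proj(c,[[596.5,191,144]]))
E
```

```text
clock: 5.05
tcp_pos: [596.1, 191.8, 192.1]
tcp_rot: [[-0.001, 1.0, 0.0], [1.0, 0.001, 0.0], [0.0, 0.0, -1.0]]
wrist_force: [-0.1, 0.1, 0.9]
finger_gap: 50.1
grip_force: 0.0
1834 ((596.748046875, 192.16741943359375), (43.80376434326172, 18.054868698120117), 89.88299560546875) 143.9488929696409 [[280.63149574 233.78145723]]
```

```bash
python3 -m pendant '[[0,0.015,0.42,0,0,0],[0,0,0.42,0,0,0],[0,0,0.42,0,0,0],[0,0,0.38,0,0,0],[0,0,0,0,0,0],[0,0,0,0,0,0]]' && python3 -m pendant '[[0,0,0,0,0,0],[0,0,0,0,0,0],[0,0,0,0,0,0],[0,0,0,0,0,0],[0,0,0,0,0,0],[0,0,0,0,0,0]]' 10 50
```

```text
clock: 5.7
tcp_pos: [597.5, 191.3, 126.8]
tcp_rot: [[-0.0, 1.0, 0.001], [1.0, 0.0, 0.0], [0.0, 0.001, -1.0]]
wrist_force: [0.4, -0.0, 0.7]
finger_gap: 50.2
grip_force: 0.0
clock: 6.3
tcp_pos: [596.0, 191.3, 127.3]
tcp_rot: [[-0.001, 1.0, -0.002], [1.0, 0.001, 0.0], [0.0, -0.002, -1.0]]
wrist_force: [-10.8, 0.5, 7.6]
finger_gap: 16.7
grip_force: 50.6
```

```bash
python3 -m pendant '[[0,0,0,0,0,-0.02],[0,0,0,0,0,-0.02],[0,0,0,0,0,-0.02],[0,0,0,0,0,-0.02],[0,0,0,0,0,-0.02]]' ; python3 -c "
from h import *
s=arm.read_state();print(s['torque'],s['joint_pos'])"
python3 -m pendant '[[0,0,0,0,0,-0.01],[0,0,0,0,0,-0.01],[0,0,0,0,0,-0.01],[0,0,0,0,0,0]]'; python3 -c "
from h import *
s=arm.read_state();print(s['torque'])"
```

```text
clock: 6.8
tcp_pos: [596.6, 191.6, 127.4]
tcp_rot: [[-0.593, 0.806, -0.001], [0.806, 0.593, 0.001], [0.001, 0.0, -1.0]]
wrist_force: [-6.1, 0.7, 5.6]
finger_gap: 17.0
grip_force: 50.3
[ 0.11415091  1.09781231 -0.02243541] [ 2.51412363e-01  3.89039718e-01  1.22014118e+00  1.03817402e-03
  1.53273144e+00 -3.82799578e-01]
clock: 7.2
tcp_pos: [596.7, 191.8, 127.3]
tcp_rot: [[-0.731, 0.683, -0.0], [0.683, 0.731, 0.001], [0.001, 0.001, -1.0]]
wrist_force: [-6.0, 0.7, 5.3]
finger_gap: 16.9
grip_force: 50.3
[0.22159665 0.97774017 0.00688172]
```

```bash
for i in 1 2 3; do python3 -m pendant '[[0,0,0,0,0,-0.01],[0,0,0,0,0,-0.01],[0,0,0,0,0,-0.01]]' | grep rot; python3 -c "
from h import *
s=arm.read_state();print(s['torque'],s['joint_pos'][5],s['finger_gap'])"; done; python3 - <<'E'
from h import *
im,d,c=grab("wrist"); cv2.imwrite("pics/w3.png",im)
E
```

```text
tcp_rot: [[-0.845, 0.534, -0.0], [0.534, 0.845, 0.002], [0.001, 0.001, -1.0]]
[ 0.38245182  1.05755    -1.49402345] -0.7557605061286641 16.940026894869803
tcp_rot: [[-0.929, 0.371, 0.001], [0.371, 0.929, 0.002], [-0.0, 0.002, -1.0]]
[ 0.46954906  0.73486034 -3.73738311] -0.9403964670027135 16.857900195482244
tcp_rot: [[-0.981, 0.196, 0.004], [0.196, 0.981, 0.003], [-0.004, 0.003, -1.0]]
[ 6.25578052  2.05700929 -5.34496002] -1.124204442221495 16.670585698318394
```

View pics/w3.png

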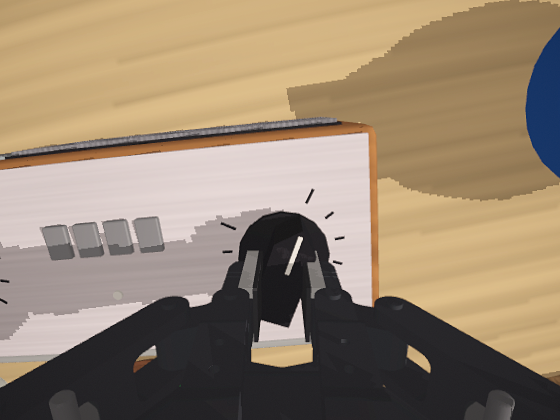

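The white line runs from (288,275) to (301,238), about 20° short of the tool. The knob is at its stop and the bar is now slipping in the pads, so I'll back off part of the twist and release.

```bash
python3 -m pendant '[[0,0,0,0,0,0.01],[0,0,0,0,0,0.01],[0,0,0,0,0,0.01],[0,0,0,0,0,0]]' | grep rot; python3 -c "
from h import *
s=arm.read_state();print(s['torque'],s['joint_pos'][5],s['finger_gap'],s['wrist_force'])"; 
```

```text
tcp_rot: [[-0.928, 0.372, 0.002], [0.372, 0.928, 0.003], [-0.001, 0.004, -1.0]]
[ 1.7003626  -0.07882289 -2.55138824] -0.9394210063040679 16.649757089921927 [3.42216454 2.05205469 1.26508727]
```

```bash
python3 -m pendant '[[0,0,0,0,0,0.008],[0,0,0,0,0,0.008],[0,0,0,0,0,0]]' | grep rot; python3 -c "
from h import *
s=arm.read_state();print(s['torque'],s['joint_pos'][5],s['finger_gap'],s['wrist_force'])";  python3 -m pendant '[[0,0,0,0,0,0],[0,0,0,0,0,0],[0,0,0,0,0,0],[0,0,-0.5,0,0,0],[0,0,-0.8,0,0,0],[0,0,-0.8,0,0,0],[0,0,-0.8,0,0,0],[0,0,0,0,0,0],[0,0,0,0,0,0]]' 45;  python3 - <<'E'
from h import *
im,d,c=grab("wrist"); cv2.imwrite("pics/w4.png",im);np.savez("w4.npz",im=im,d=d,**dict(K=c[0],D=c[1],e=c[2],R=c[3]))
P=cloud(c,d); near=(np.hypot(P[...,0]-596.7,P[...,1]-191.7)<30)
m=near&(P[...,2]>138)&(P[...,2]<148)&(im.max(2)<75)
t=P[m]; print(m.sum(),cv2.minAreaRect(t[:,:2].astype(np.float32)))
h=near&(P[...,2]>138)&(im.max(2)>130); L=P[h]; print(len(L),np.degrees(np.arctan2(*(L.mean(0)[:2]-[596.7,191.7])[::-1])),cv2.fitLine(L[:,:2].astype(np.float32),2,0,.01,.01).ravel())
E
```

```text
tcp_rot: [[-0.888, 0.46, 0.001], [0.46, 0.888, 0.001], [-0.0, 0.002, -1.0]]
[ 0.59134753  0.62969    -1.93155254] -0.8417004537303246 17.052611773552 [-2.01964611  2.21010027  5.3587311 ]
clock: 9.75
tcp_pos: [597.2, 191.3, 242.0]
tcp_rot: [[-0.889, 0.459, 0.001], [0.459, 0.889, 0.0], [-0.001, 0.001, -1.0]]
wrist_force: [-1.6, -0.3, -0.6]
finger_gap: 45.1
grip_force: 0.0
1193 ((595.9822998046875, 192.04107666015625), (18.077102661132812, 43.28112030029297), 54.161041259765625)
971 155.3781723447787 [4.6071827e-01 8.8754642e-01 5.8852728e+02 1.9544551e+02]
```

View pics/w4.png

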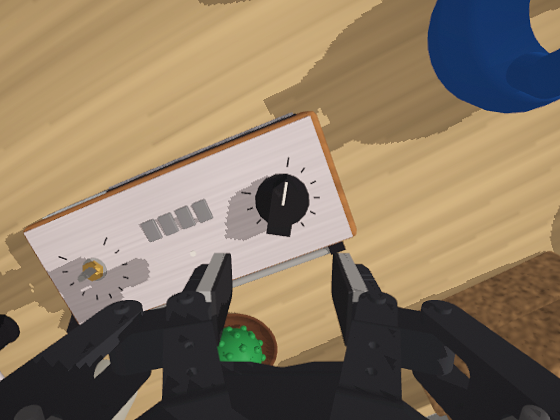

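The pointer is at a yaw of about 144°, resting against the stop that I felt at about 141–145°. Next I'll put the camera over the bare shaft at (92,270) to read its flat.

```bash
python3 -m pendant '[[0,0,0,0,0,0.0228],[0,0,0,0,0,0.0228],[0,0,0,0,0,0.0228],[0,0,0,0,0,0.0228],[0,0,0,0,0,0.0228],[0,0,0,0,0,0.0228],[0,0,0,0,0,0.0228],[0,0,0,0,0,0.0228],[0,0,0,0,0,0.0228],[0,0,0,0,0,0.0228],[0,0,0,0,0,0.0228],[0,0,0,0,0,0.0228],[0,0,0,0,0,0.0228],[0,0,0,0,0,0.0228],[0,0,0,0,0,0.0228],[0,0,0,0,0,0.0228],[0,0,0,0,0,0.0228],[0,0,0,0,0,0.0228]]' >/dev/null;  python3 -m pendant '[[-0.5,0.83,0,0,0,0],[-0.5,0.83,0,0,0,0],[-0.5,0.83,0.4,0,0,0],[-0.5,0.83,0.8,0,0,0],[-0.5,0.83,0.8,0,0,0],[0,0,0.3,0,0,0],[0,0,0,0,0,0],[0,0,0,0,0,0]]'; python3 - <<'E'
from h import *
im,d,c=grab("wrist");np.savez("w5.npz",im=im,d=d,**dict(K=c[0],D=c[1],e=c[2],R=c[3]))
u,v=proj(c,[[578.3,13,131]])[0].round().astype(int); print(u,v,c[2].round(1))
P=cloud(c,d)
def cr(a): return a[max(v-40,0):v+40,u-40:u+40]
zz=cr(P[...,2]); print("zpct",np.percentile(zz,[5,50,97,99]).round(1))
for lo,hi in((113,119),(125,129.5),(129.5,134)):
    m=(zz>lo)&(zz<hi); q=cr(P)[m]; print(lo,m.sum(),q.mean(0).round(1) if len(q) else '')
cv2.imwrite("pics/w5.png",cv2.resize(cr(im),None,fx=7,fy=7,interpolation=cv2.INTER_CUBIC))
E
```

```text
clock: 12.4
tcp_pos: [512.3, 18.2, 150.3]
tcp_rot: [[0.996, 0.086, 0.0], [0.086, -0.996, 0.0], [0.0, -0.0, -1.0]]
wrist_force: [-0.2, 0.3, 0.3]
finger_gap: 45.3
grip_force: 0.0
303 123 [581.   23.2 292.9]
zpct [109.  110.2 128.5 131.5]
113 664 [578.3  12.7 116.1]
125 85 [577.2  12.8 128.1]
129.5 137 [576.1  12.3 131. ]
```

View pics/w5.png

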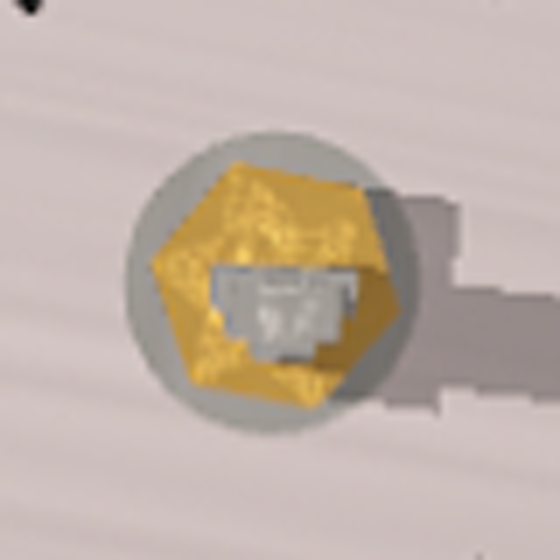

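The crop shows the brass hexagon nut centred at about (275,285), with the steel D-shaft on it. The shaft's flat is the straight edge along row 267, facing up in the image, which is the tool's +x.

```bash
python3 - <<'E'
from h import *
z=np.load("w5.npz"); im,d=z["im"],z["d"]; c=(z["K"],z["D"],z["e"],z["R"])
P=cloud(c,d); v0,u0=83,263
S=cv2.resize(im[83:163,263:343],None,fx=8,fy=8,interpolation=cv2.INTER_CUBIC); hsv=cv2.cvtColor(S,cv2.COLOR_BGR2HSV)
px=lambda a:(np.asarray(a,float)+.5)/8-.5+[u0,v0]
m=(hsv[...,1]>90).astype(np.uint8); n,l,s,ce=cv2.connectedComponentsWithStats(m); k=1+s[1:,4].argmax()
ct=max(cv2.findContours((l==k).astype(np.uint8),0,1)[0],key=len); hull=cv2.convexHull(ct).reshape(-1,2)
H=onz(c,px(hull),116)[:,:2].astype(np.float32); print("hex circ",cv2.minEnclosingCircle(H)); M=cv2.moments(H); print("hex centroid",M['m10']/M['m00'],M['m01']/M['m00'],M['m00'],"exp",16*16*.866)
# washer circle at ~110 by grey
# flat edge: for columns, last saturated row above shaft
pts=[]
for x in range(255,395,4):
    col=hsv[240:360,x,1]; r=np.nonzero(col<90)[0]
    if len(r): pts.append((x,240+r[0]))
pts=np.array(pts); print(pts[:,1])
E=onz(c,px(pts),128)[:,:2]
f=cv2.fitLine(E.astype(np.float32),cv2.DIST_HUBER,0,.01,.01).ravel(); print("edge",f,"normal yaw",np.degrees(np.arctan2(f[1],f[0]))+90,np.degrees(np.arctan2(f[1],f[0]))-90)
# depth based: points with z 126..134
q=P[83:163,263:343].reshape(-1,3); q=q[(q[:,2]>126)&(q[:,2]<134)][:,:2]; a=np.radians(4.9); 
print("along flat dir",np.percentile(q@[np.cos(a),np.sin(a)],[1,50,99]),"lateral",np.percentile(q@[-np.sin(a),np.cos(a)],[1,50,99]))
print("axis guess proj", np.array([577.9,12.7])@[np.cos(a),np.sin(a)],np.array([577.9,12.7])@[-np.sin(a),np.cos(a)])
E
```

```text
hex circ ((577.7478637695312, 12.48641586303711), 9.13356876373291)
hex centroid 577.7649962419665 12.467826599728026 224.30484922639153 exp 221.696
[301 302 302 302 303 303 303 303 304 304 304 304 304 304 304 304 304 305
 305 305 305 305 306 306 307 307 306 306 306 306 306 306 306 306 306]
edge [ 5.5826548e-02 -9.9844050e-01  5.7928955e+02  1.3363251e+01] normal yaw 3.2002945 -176.79971
along flat dir [572.09998387 575.50165713 578.1238428 ] lateral [-41.46895613 -36.61249534 -32.4797533 ]
axis guess proj 576.8727415925694 -36.708854619460155
```

```bash
python3 -m pendant '[[0,0,-0.8,0,0,0],[-0.18,0.93,-0.4,0,0,0],[-0.18,0.93,0,0,0,0],[-0.18,0.93,0,0,0,0],[-0.18,0.93,0,0,0,0],[-0.18,0.93,0,0,0,0],[-0.18,0.93,0,0,0,0],[-0.18,0.93,0,0,0,0],[-0.18,0.93,0,0,0,0],[0,0,0.5,0,0,0],[0,0,0.5,0,0,0],[0,0,0.5,0,0,0],[0,0,0,0,0,0],[0,0,0,0,0,0]]' ; cat > kn.py <<'E'
from h import *
import sys
x,y,z0=map(float,sys.argv[2:5])
im,d,c=grab("wrist");np.savez(sys.argv[1]+".npz",im=im,d=d,**dict(K=c[0],D=c[1],e=c[2],R=c[3])); cv2.imwrite(f"pics/{sys.argv[1]}.png",im)
P=cloud(c,d); near=(np.hypot(P[...,0]-x,P[...,1]-y)<45)
m=near&(np.abs(P[...,2]-z0)<5)&(im.max(2)<85)
t=P[m]; print(m.sum(),np.median(t[:,2]),cv2.minAreaRect(t[:,:2].astype(np.float32)))
h=near&(np.abs(P[...,2]-z0)<5)&(im.max(2)>120); L=P[h]; print(len(L),L.mean(0).round(1),cv2.fitLine(L[:,:2].astype(np.float32),2,0,.01,.01).ravel())
fl=near&(P[...,2]>z0-25)&(P[...,2]<z0-20)&(im.max(2)<85); print("flange",fl.sum(),cv2.minEnclosingCircle(P[fl][:,:2].astype(np.float32)) if fl.any() else '')
s=arm.read_state(); print(s["joint_pos"].round(2),np.degrees(np.arctan2(s["tcp_rot"][1,1],s["tcp_rot"][0,1])))
E
python3 kn.py w6 480 -283 28
```

```text
clock: 13.85
tcp_pos: [480.9, -283.7, 139.3]
tcp_rot: [[0.996, 0.087, 0.001], [0.087, -0.996, -0.001], [0.001, 0.001, -1.0]]
wrist_force: [0.7, -0.5, 0.2]
finger_gap: 45.1
grip_force: 0.0
1084 27.95857869080976 ((484.1485595703125, -286.20098876953125), (43.087921142578125, 18.00189781188965), 16.74701499938965)
70 [ 492.6 -283.6   28.3] [ 9.5371962e-01  3.0069742e-01  4.9260071e+02 -2.8357068e+02]
flange 1011 ((483.7037048339844, -286.3554992675781), 22.07761573791504)
[-0.6   0.19  1.43  0.    1.51  0.88] -85.03032934410844
```

View pics/w6.png

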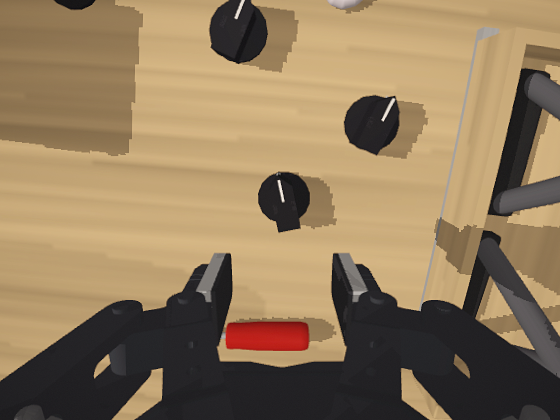

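The knob's bar is at about (283,200), with its white line pointing up to (279,178). It measures 43×18 mm with its top at z = 28, so it matches; its axis is at (483.7,-286.3) and its pointer yaw is about 17°. The screwdriver at (268,335) is clear of the fingers.

```bash
python3 -m pendant '[[0,0,0,0,0,-0.0165],[0,0,0,0,0,-0.0165],[0.05,0.083,0,0,0,0],[0,0,0.7,0,0,0],[0,0,0.7,0,0,0],[0,0,0.7,0,0,0],[0,0,0.7,0,0,0],[0,0,0.4,0,0,0],[0,0,0,0,0,0],[0,0,0,0,0,0]]' && python3 -m pendant '[[0,0,0,0,0,0],[0,0,0,0,0,0],[0,0,0,0,0,0],[0,0,0,0,0,0],[0,0,0,0,0,0],[0,0,0,0,0,0]]' 10 60
```

```text
clock: 14.9
tcp_pos: [483.7, -286.9, 11.3]
tcp_rot: [[0.958, 0.288, 0.001], [0.288, -0.958, -0.001], [0.001, 0.001, -1.0]]
wrist_force: [-0.2, 0.8, 0.9]
finger_gap: 44.7
grip_force: 0.0
clock: 15.5
tcp_pos: [483.9, -287.2, 11.9]
tcp_rot: [[0.957, 0.289, 0.003], [0.289, -0.957, -0.002], [0.002, 0.003, -1.0]]
wrist_force: [-0.5, 0.3, 6.1]
finger_gap: 16.5
grip_force: 61.7
```

```bash
python3 -m pendant '[[0,0,-0.4,0,0,0],[0,0,-0.9,0,0,0],[0,0,-0.9,0,0,0],[0,0,-0.9,0,0,0],[0,0,-0.9,0,0,0],[0,0,0,0,0,0.018],[0,0,0,0,0,0.018],[0,0,0,0,0,0]]' && python3 -m pendant '[[0.358,-0.914,0,0,0,0],[0.358,-0.914,0,0,0,0],[0.358,-0.914,0,0,0,0],[0.358,-0.914,0,0,0,0],[0.358,-0.914,0,0,0,0],[0.358,-0.914,0,0,0,0],[0.358,-0.914,0,0,0,0],[0.358,-0.914,0,0,0,0],[0,0,0,0,0,0],[0,0,0,0,0,0],[0,0,0,0,0,0]]'; python3 kn.py w7 578 12.5 188; python3 - <<'E'
from h import *
s=arm.read_state(); print(s["tcp_pos"],s["tcp_rot"].round(4).tolist(),s["wrist_force"],s["torque"])
z=np.load("w7.npz"); im=z["im"]; c=(z["K"],z["D"],z["e"],z["R"]); p=proj(c,[[578,12.5,188]])[0]; print(p); P=cloud(c,z["d"]); u,v=p.astype(int); print(P[v-25:v+40:6,u][:,2].round(1))
E
```

```text
clock: 16.3
tcp_pos: [482.8, -286.5, 170.4]
tcp_rot: [[0.998, 0.066, 0.0], [0.066, -0.998, -0.0], [0.0, 0.0, -1.0]]
wrist_force: [0.3, 0.1, -0.1]
finger_gap: 16.5
grip_force: 60.8
clock: 17.4
tcp_pos: [577.4, 12.3, 169.9]
tcp_rot: [[0.998, 0.067, -0.0], [0.067, -0.998, -0.0], [-0.0, 0.0, -1.0]]
wrist_force: [-0.1, 0.5, -0.3]
finger_gap: 16.5
grip_force: 60.8
3834 186.00670304854623 ((577.279296875, 8.985952377319336), (40.306884765625, 40.9559326171875), 37.63957214355469)
450 [589.3  11.8 187.4] [ 5.6065783e-02 -9.9842709e-01  5.8925946e+02  1.1825492e+01]
flange 579 ((580.2783813476562, 11.590389251708984), 20.864587783813477)
[-0.04  0.23  1.33 -0.    1.58  1.46] -86.18516613426733
[577.38997902  11.96226624 169.94155602] [[0.9978, 0.0665, -0.0003], [0.0665, -0.9978, -0.0002], [-0.0003, 0.0001, -1.0]] [-0.49804843  0.23489523 -0.13302602] [0.0508417  0.02424843 0.0042753 ]
[278.41746155 289.28747432]
[185.  186.7 187.2 186.4 186.4 186.6 186.4 186.4 186.2 186.4 185.4]
```

View pics/w7.png

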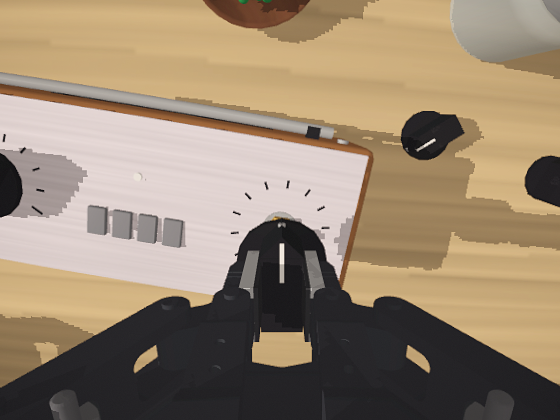

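The knob is held straight, with its white line vertical at column 282 and its flange front at about row 218; the brass nut is visible just behind at (280,216). I'll check the knob's centre in the hand from the flange edge.

```bash
python3 - <<'E'
from h import *
z=np.load("w7.npz"); im=z["im"]; c=(z["K"],z["D"],z["e"],z["R"]); g=im.max(2).astype(int)
pts=[]
for u in range(246,319,3):
    col=g[200:260,u]; r=np.nonzero(col<60)[0]
    if len(r): pts.append((u,200+r[0]-.5))
pts=np.array(pts); W=onz(c,pts,163.3)[:,:2]
from scipy.optimize import least_squares
f=least_squares(lambda p:np.hypot(*(W-p).T)-22,[577,12],loss="soft_l1"); print("flange centre",f.x,np.abs(f.fun).max(),len(W))
h=(im.min(2)>150)[240:290,270:295]; v,u=np.nonzero(h); L=onz(c,np.c_[u+270,v+240],186.5)[:,:2]; l=cv2.fitLine(L.astype(np.float32),2,0,.01,.01).ravel(); print("line",l,np.degrees(np.arctan2(l[1],l[0])))
E
```

```text
flange centre [578.23291692  11.16429759] 9.310788830970576 25
line [9.9769282e-01 6.7890011e-02 5.8918109e+02 1.2004462e+01] 3.892805
```

```bash
python3 - <<'E'
from h import *
rows=[];rhs=[]
for n,u,v in(("w1",318,262),("w4",92,270),("w5",303,123)):
    z=np.load(n+".npz"); im=z["im"]; c=(z["K"],z["D"],z["e"],z["R"]); r=16 if n!="w5" else 40
    S=cv2.resize(im[v-r:v+r,u-r:u+r],None,fx=8,fy=8,interpolation=cv2.INTER_CUBIC); hs=cv2.cvtColor(S,cv2.COLOR_BGR2HSV)
    m=((hs[...,1]>90)&(hs[...,0]<35)).astype(np.uint8); k_,l,s,ce=cv2.connectedComponentsWithStats(m); k=1+s[1:,4].argmax()
    ct=max(cv2.findContours((l==k).astype(np.uint8),0,1)[0],key=len); h=cv2.convexHull(ct).reshape(-1,2)
    H=onz(c,(h+.5)/8-.5+[u-r,v-r],116)[:,:2].astype(np.float32); M=cv2.moments(H); N=np.array([M['m10'],M['m01']])/M['m00']
    ty=c[3][:2,0]; ty/=np.hypot(*ty); tx=np.array([-ty[1],ty[0]]); print(n,N,M['m00'],ty)
    for i in(0,1): rows.append([i==0,i==1,tx[i],ty[i]]); rhs.append(N[i])
x,res,_,_=np.linalg.lstsq(np.array(rows,float),np.array(rhs),rcond=None); print("N",x[:2],"bias tx,ty",x[2:],res)
E
```

```text
w1 [577.96065072  13.72451412] 245.74305027129594 [ 0.95194007 -0.30628435]
w4 [577.49019338  14.53342546] 272.5877203978307 [0.45817891 0.88885999]
w5 [577.76499624  12.4678266 ] 224.30484922639153 [ 0.0868083  -0.99622503]
N [577.23189031  13.51960993] bias tx,ty [0.36432267 0.91485242] [0.14901208]
```

The three nut views share a bias fixed in the tool frame. Corrected, the nut is at (577.3,13.4), which also agrees with the held knob's apparent offset. I'll shift by that and lower onto the shaft.

```bash
python3 -m pendant '[[0.01,-0.031,0,0,0,0],[0,0,0.2,0,0,0],[0,0,0.2,0,0,0],[0,0,0.2,0,0,0],[0,0,0,0,0,0],[0,0,0,0,0,0]]'; python3 -m pendant '[[0,0,0.08,0,0,0],[0,0,0.08,0,0,0],[0,0,0,0,0,0]]'; python3 -m pendant '[[0,0,0.05,0,0,0],[0,0,0.05,0,0,0],[0,0,0,0,0,0]]'
```

```text
clock: 18.05
tcp_pos: [577.8, 14.3, 145.6]
tcp_rot: [[0.998, 0.067, -0.001], [0.067, -0.998, 0.0], [-0.001, -0.0, -1.0]]
wrist_force: [-0.1, -0.4, 0.4]
finger_gap: 16.3
grip_force: 60.8
clock: 18.35
tcp_pos: [577.7, 14.3, 139.1]
tcp_rot: [[0.998, 0.067, -0.001], [0.067, -0.998, 0.0], [-0.001, -0.0, -1.0]]
wrist_force: [0.9, -1.1, -0.7]
finger_gap: 16.5
grip_force: 60.8
clock: 18.65
tcp_pos: [577.8, 14.3, 135.3]
tcp_rot: [[0.998, 0.067, -0.001], [0.067, -0.998, 0.0], [-0.001, -0.0, -1.0]]
wrist_force: [-0.3, -0.4, -0.4]
finger_gap: 16.4
grip_force: 60.8
```

The underside is at about 123.5 with no resistance, so it is already past the stepped tip and keyed. I'll continue to the nut.

```bash
python3 -m pendant '[[0,0,0.06,0,0,0],[0,0,0.06,0,0,0],[0,0,0.05,0,0,0],[0,0,0,0,0,0],[0,0,0,0,0,0]]'; python3 -m pendant '[[0,0,0.03,0,0,0],[0,0,0.03,0,0,0],[0,0,0,0,0,0],[0,0,0,0,0,0]]'
```

```text
clock: 19.15
tcp_pos: [577.9, 14.3, 128.8]
tcp_rot: [[0.998, 0.067, -0.0], [0.067, -0.998, 0.0], [-0.0, -0.0, -1.0]]
wrist_force: [-0.2, 0.2, -1.0]
finger_gap: 16.6
grip_force: 60.8
clock: 19.55
tcp_pos: [578.1, 14.3, 127.9]
tcp_rot: [[0.998, 0.067, 0.001], [0.067, -0.998, -0.0], [0.001, 0.0, -1.0]]
wrist_force: [-2.7, 0.3, 6.6]
finger_gap: 16.4
grip_force: 61.8
```

```bash
python3 -m pendant '[[0,0,0.03,0,0,0],[0,0,0.03,0,0,0],[0,0,0,0,0,0],[0,0,0,0,0,0],[0,0,0,0,0,0],[0,0,0,0,0,0],[0,0,0,0,0,0]]'; python3 - <<'E'
from h import *
im,d,c=grab("wrist"); P=cloud(c,d); g=im.max(2)
m=(np.hypot(P[...,0]-590,P[...,1]-13)<10)&(np.abs(P[...,2]-144)<5)&(g<85); print("knob top z",np.median(P[m][:,2]),m.sum())
h=(im.min(2)>150)[240:290,270:295]; v,u=np.nonzero(h); L=onz(c,np.c_[u+270,v+240],144)[:,:2]; l=cv2.fitLine(L.astype(np.float32),2,0,.01,.01).ravel(); print("line",l,np.degrees(np.arctan2(l[1],l[0])))
s=arm.read_state(); print(s["wrist_force"],s["torque"])
im,d,c=grab("top"); cv2.imwrite("pics/t2.png",im); im,d,c=grab("side"); u,v=proj(c,[[585,90,130]])[0].astype(int); cv2.imwrite("pics/s2.png",cv2.resize(im[v-55:v+55,u-70:u+70],None,fx=5,fy=5,interpolation=2))
E
```

```text
clock: 20.25
tcp_pos: [578.2, 14.2, 127.8]
tcp_rot: [[0.998, 0.067, 0.002], [0.067, -0.998, -0.0], [0.002, 0.0, -1.0]]
wrist_force: [-9.3, -0.3, 17.7]
finger_gap: 16.0
grip_force: 63.3
knob top z 143.78775412909434 1428
line [9.9773127e-01 6.7322902e-02 5.8999335e+02 1.3990656e+01] 3.8602374
[-9.77029802  0.7112105  18.2306437 ] [-0.03243738  1.85326862  0.01082643]
```

View pics/s2.png

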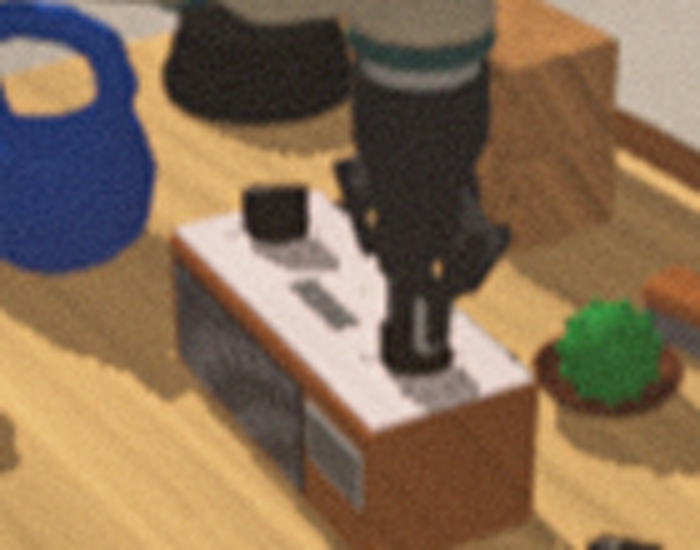

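The side crop shows the knob at (415,345) sitting low on the panel under the gripper. Its top at z = 143.8 matches the expected 144 for fully home. It is pressed with about 18 N and gripped with 63 N, so I'm handing in.

```bash
python3 -c "
from station import arm
print(arm.close_job())"
```

```text
the job is handed in; nothing more can be done
None
```

The job is handed in, though I have no verdict back: by my measurements the volume knob is against its zero stop, and the tuning knob is keyed and fully home on the nut, still held and pressed with about 18 N for your grub screw.

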